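Click the microscope light source's filter lever to its third stop

TASK

The filter lever on top of the white microscope light source is parked at its free end. With a fingertip or the outside of the fingers, gently push its thumb paddle along the track, counting the clicks by feel, and leave it settled in the third click stop (the one with the green dot) without ever running past it, then back off. Only push the lever, never pinch it between the fingers, and leave the spare filter, the two jars and the slide tray where they stand.

Things in the scene. Friction and masses are not known exactly. Their poses are not given: they have to be found in the camera images.
- light_source: White case, 200 (x) x 260 (y) x 90 mm high, fixed to the bench; origin under its centre, x pointing away from its front face (lamp port, dimmer), y along the lever's track, z up. Flat top at 90 mm. The track (black slot) runs along y on the top at x = -10 mm; to its +x side an aluminium strip with five 3 mm high click ridges (x = 23 to 45 mm), then a row of five index dots.
- filter_lever (a joint): Lever travel in m along the case's +y: 0 parked, 0.096 far end. Starts anywhere in 0 to 0.022, where it slides freely (1 N). Then a spring roller climbs ridges with crests at 0.030, 0.044, 0.058, 0.072, 0.086 (5 to 6 N each) and the lever snaps ahead by itself, about 5 mm, into the notch behind: click stops 1 to 5 at 0.037, 0.051, 0.065, 0.079, 0.093, where it stays. Third stop: 0.065.
- lever_back: Red half of the lever's thumb paddle, on the parked (-y) side: 26 (x) x 7 (y) x 34 mm high, 96 to 130 mm above the bench. Origin at the centre of its outer face, the face to push; axes as the case's: push along +y. Moves with the lever. A bridge 107 to 111 mm above the bench joins the paddle on its +x side to the click roller and a thin red pointer over the dots.
- lever_front: Black half of the same paddle, same size, facing the far end (+y). Origin at the centre of its outer face, 14 mm beyond that of lever_back. Touching both halves at once with the fingers counts as pinching.
- third_dot (a point): The green index dot beside the third click stop, 11 mm across, flat on the case's top, 68 mm to the +x side of the track; the other four dots are 7 mm and black, 14 mm apart along y. The lever's pointer stands over it at the third stop.
- spare_filter: Loose green glass filter disc, 40 mm across, 8 mm thick, lying on the case's top in front of the track. Origin under its centre. Bystander.
- teal_jar: Loose sample jar with white lid, blue-green, 60 mm across, 75 mm high, on the bench beyond the case's +y side. Origin under its centre. Bystander.
- red_jar: Loose sample jar with white lid, red, 60 mm across, 75 mm high, beside the other jar. Origin under its centre. Bystander.
- slide_tray: Loose white tray with green and yellow slides, 75 x 90 x 22 mm, on the bench beyond the case's -y side. Origin under its centre. Bystander.

How it is judged:
On the way, in this order (a step that is already met when the one before it is completed fails the run):
1. the lever clicks over the first ridge into stop 1 (value of joint filter_lever between 0.032 and 0.044 m), for 0.02 s.
2. the lever clicks over the second ridge into stop 2 (value of joint filter_lever between 0.046 and 0.058 m), for 0.02 s.
3. the lever clicks over the third ridge and settles in stop 3 (value of joint filter_lever between 0.061 and 0.069 m), for 0.2 s.
At the end, for the whole second after the job is handed in: The lever is at rest in the third click stop (0.065 m, within 4 mm), and the four bystanders are upright within 20 mm of where they stood (all of step 3 and velocity of joint filter_lever between -0.005 and 0.005 m/s and distance of each of spare_filter, teal_jar, red_jar, slide_tray from where it was at the start of the episode below 0.02 m and angle between each of spare_filter, teal_jar, red_jar, slide_tray's own z axis and vertical below 0.2 rad); the robot touches nothing.
It fails at once if the lever ran past the third click stop, over the fourth ridge (value of joint filter_lever above 0.074 m).
It fails at once if the paddle was pinched (over 1.5 N on both of its halves at once) (contact force between the fingers and lever_back above 1.5 N and contact force between the fingers and lever_front above 1.5 N).
It fails at once if the lever was forced (over 25 N) (contact force between the fingers and lever_back above 25 N or contact force between the fingers and lever_front above 25 N).
It fails at once if a bystander was moved by over 20 mm, lifted or tipped (distance of any of spare_filter, teal_jar, red_jar, slide_tray from where it was at the start of the episode above 0.02 m or angle between any of spare_filter, teal_jar, red_jar, slide_tray's own z axis and vertical above 0.35 rad).
It also fails if it takes over 54 s, if anything falls off the work surface, if the arm or the gripper's body presses on something with over 40 N, if the wrist force passes 120 N, or if a joint passes its speed limit or range.

ROBOT

A 7-joint arm with a two-finger parallel gripper is mounted at the origin on the work surface. World frame = base frame: x ahead of the robot, y to its left, z up, the work surface at z = 0. Lengths are in m, angles in rad, forces in N, time in s.
With the tool pointing down it reaches from about 0.4 to 0.875 m from the base axis. Payload 19.3 kg.
Tool frame: the origin (TCP) lies at the very end of the fingers, on their centre line; the grasp point (between the pads) lies 19 mm behind it; z points along the fingers, y is the direction in which the jaws open and shut (so a half turn about z gives the same grasp; the last joint's range is limited). The gripper opens to 85 mm and grips with 20 to 120 N. Pads are 22 mm wide; open, the fingers measure 114 mm over their backs; the gripper's body (76 mm by 85 mm) begins 54 mm behind the grasp point. The pads swing forward as they close: fully open they stand 13 mm farther back than shut.
Start: joints at [-1.306, 0.521, -0.036, 1.599, 0.021, 1.021, -0.113], TCP at [0.205, 0.59, 0.203] pointing down, gripper open.
Joint ranges: [-2.91, 2.91], [-0.3, 2.13], [-1.5, 1.42], [0.17, 2.43], [-1.26, 4.41], [0.16, 1.93], [-2.52, 2.52]. Speed limits (rad/s): [1.89, 1.89, 2.39, 2.39, 3.01, 3.01, 3.01].

INTERFACE

Orientations are given as [roll, pitch, yaw] about the fixed x, y, z axes, in that order (R = Rz(yaw) Ry(pitch) Rx(roll)).
In Python, from workcell import bot, vision, job_done gives the robot as it stands.
- The arm moves only by the tool arm_command, never from a script. Its arguments are lists of equal length, an entry for each row: "gripper": the finger opening in cm, from 0 to 8.54; "slide": the shift along the tool's x, y, z in cm, a list of three; "turn": the turn, a rotation vector about the tool's x, y, z in degrees, a list of three. A call has 1 to 5 rows; each row is the pose to reach, as a shift and turn from the pose commanded when the call began, along the tool's axes at that moment; what a row does not reach only later rows make up. A row lasts 1/8 s, in which the tool goes at most 62.5 mm and 10.7 degrees, less where a joint would pass 70% of its speed; a pose out of reach is approached as far as the arm can. A call with a gripper value outside its range is refused whole. The fingers move at their own pace and stop on an object; "force" is the grip in N (left out, the last holds). Time passes only in rows, so rows that repeat a pose let the fingers close. It gives the time, the measured TCP pose, the force and the opening at its end, in the units of the state.
- bot.observe(): the state, without advancing time (a new reading comes with each control period).
- vision.grab_frame(name): name is "scene" or "top" or "wrist"; returns the picture (420x560x3 uint8, blue, green, red); there is no depth.
- vision.camera_model(name): a dict with "mtx" (3x3 intrinsics, pixels), "T" (4x4, takes a point from camera to world coordinates). Camera axes: x right, y down, z forward; pixel columns grow to the right and rows downward; lengths in m; the calibration is good to about 2 mm. The wrist camera is an equidistant fisheye: a pixel r from the principal point sees the ray r / f radians off the axis. A picture is of the moment at which its call begins: read the wrist's pose just before it. camera_model takes no time and is no camera call; for the wrist camera it gives the pose at the moment of the call.
- job_done(): hands the job in, once; it reports no verdict.
The state is a dict: "clock": time; "qpos": joint angles; "qd": joint speeds; "joint_efforts": joint torques, N m; "position": TCP position; "tool_rot": TCP orientation; "force": force on the tool from outside, world axes, zero at the start; "moment": the same for the moment, N m; "grip_width": finger opening in m.
Only numpy, scipy, OpenCV 4.12 (cv2) and the standard library are available. Lean on these libraries where they do the work, as an engineer would, in place of code of your own. Each camera call takes 0.05 s, during which the arm holds its last target. There are 200 camera calls.

## Working session

There is one attempt and no reset: what is moved stays moved. The work goes in short steps, Python scripts to look and compute and a tool call to move; the robot and the scene stay as the last step left them, time stands still between calls to the robot, and variables do not carry over. Pictures are saved under pics/ and viewed, about 8 in all and at most 12, crops included, and the job is handed in when it is done.

Besides the shell and the picture viewer there is one more tool, called after ">>>" as name(argument=value, ...), one argument or row to a line, values as JSON. arm_command: Moves the arm, as the interface text tells. Its arguments: {"type":"object","properties":{"gripper":{"type":"array","items":{"type":"number"}},"slide":{"type":"array","items":{"type":"array","items":{"type":"number"}}},"turn":{"type":"array","items":{"type":"array","items":{"type":"number"}}},"force":{"type":"number"}},"required":["gripper","slide","turn"]}

```bash
mkdir -p pics; python3 - <<'E'
from workcell import bot, vision
import cv2,numpy as np
a=[vision.grab_frame(n) for n in("scene","top")]
for n,i in zip(("scene","top"),a):
    cv2.imwrite(f"pics/{n}0.png",i); m=vision.camera_model(n); print(n,np.round(m["mtx"],1).tolist(),np.round(m["T"],3).tolist())
s=bot.observe(); print(s)
E
```

```text
scene [[405.0, 0.0, 284.5], [0.0, 405.0, 209.5], [0.0, 0.0, 1.0]] [[-0.414, 0.682, -0.603, 0.993], [0.91, 0.317, -0.267, 0.239], [0.01, -0.659, -0.752, 0.65], [0.0, 0.0, 0.0, 1.0]]
top [[468.6, 0.0, 279.9], [0.0, 468.6, 215.7], [0.0, 0.0, 1.0]] [[-0.066, -0.976, 0.206, 0.383], [-0.998, 0.065, -0.014, 0.059], [-0.0, -0.207, -0.978, 0.959], [0.0, 0.0, 0.0, 1.0]]
{'clock': 0.1, 'qpos': array([-1.30621751,  0.52193825, -0.03630667,  1.59992585,  0.02117969,
        1.02110847, -0.11279629]), 'qd': array([-4.05423769e-05, -9.32700128e-04,  1.18134822e-03, -1.44160218e-03,
        9.01449685e-04, -1.34826849e-03,  3.23444961e-04]), 'joint_efforts': array([ 4.90279650e-03, -9.28485131e+01,  1.98547840e+00, -3.70529938e+01,
        1.83544244e-02,  5.44884300e-03, -4.47652872e-05]), 'position': array([0.20528401, 0.58998561, 0.2023026 ]), 'tool_rot': array([-3.14059889e+00,  6.24125573e-05,  2.80677752e+00]), 'force': array([-0.05062947, -0.30193664, -0.02421154]), 'moment': array([ 0.04429854,  0.01071289, -0.06687218]), 'grip_width': 0.08482495430487934}
```

View pics/top0.png

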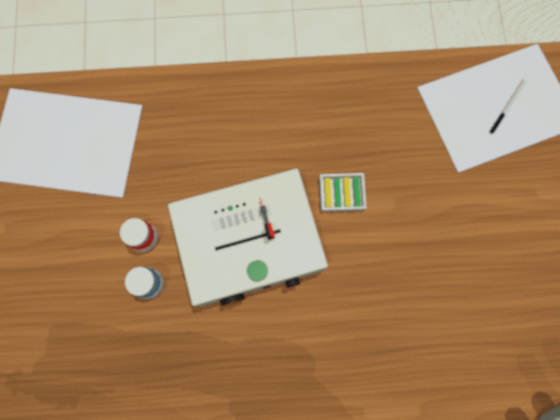

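View pics/scene0.png

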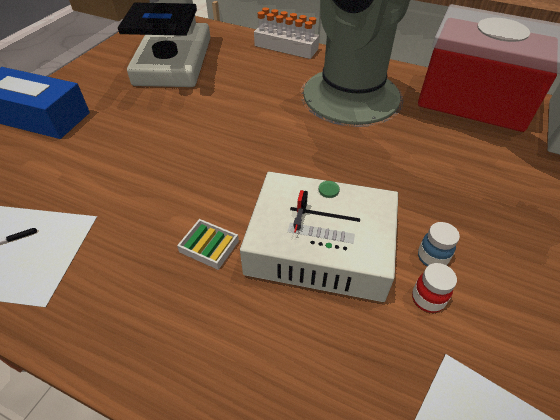

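The top view shows the case, with the slot running from (280,231) to (215,248), the paddle near (268,231) and the green dot at (230,208). The jars are on the left and the tray on the right. The scene view agrees.

```bash
cat > h.py <<'E'
import numpy as np,cv2
from workcell import bot,vision
def ray(m,px,z):
    K,T=np.array(m["mtx"]),np.array(m["T"]); d=T[:3,:3]@np.linalg.solve(K,[px[0],px[1],1.]); o=T[:3,3]
    return o+d*(z-o[2])/d[2]
def proj(m,P):
    T=np.array(m["T"]); c=T[:3,:3].T@(np.array(P)-T[:3,3]); p=np.array(m["mtx"])@c; return p[:2]/p[2]
def blobs(mask,amin=2):
    n,l,s,c=cv2.connectedComponentsWithStats(mask.astype(np.uint8)); return [(s[i,4],c[i].round(1).tolist(),s[i,:4].tolist()) for i in range(1,n) if s[i,4]>=amin]
E
python3 - <<'E'
from h import *
for n,(x0,x1,y0,y1) in (("top",(165,330,165,310)),("scene",(240,405,170,300))):
    im=cv2.imread(f"pics/{n}0.png"); m=vision.camera_model(n)
    sub=np.zeros(im.shape[:2],bool); sub[y0:y1,x0:x1]=1
    b,g,r=[im[...,i].astype(int) for i in range(3)]
    print(n)
    for name,mk,z in (("green",(g>r+25)&(g>b+15),.09),("red",(r>g+70)&(r>b+70)&(r>130),.13),("dark",(im.max(2)<90),.09)):
        for a,c,bb in blobs(mk&sub,3):
            print(name,a,c,bb,ray(m,c,z).round(4)[:2])
    c=im[y0:y1,x0:x1]; cv2.imwrite(f"pics/{n}_crop.png",cv2.resize(c,None,fx=4.5,fy=4,interpolation=cv2.INTER_CUBIC)) if n=="top" else 0
    if n=="top":
        w=((im.min(2)>150)&sub).astype(np.uint8); w=cv2.morphologyEx(w,cv2.MORPH_CLOSE,np.ones((9,9)))
        cs=max(cv2.findContours(w,0,2)[0],key=cv2.contourArea); p=cv2.approxPolyDP(cs,6,True)[:,0]
        for q in p: print("corner",q,ray(m,q,.09).round(4)[:2])
E
```

```text
top
green 22 [229.5, 207.7] [227, 206, 6, 5] [0.5879 0.1419]
green 334 [256.9, 270.3] [247, 260, 21, 21] [0.4658 0.0966]
red 55 [270.7, 229.7] [268, 223, 7, 14] [0.533 0.066]
dark 5 [263.6, 211.8] [263, 211, 2, 3] [0.5756 0.0777]
dark 133 [249.6, 238.1] [216, 224, 55, 25] [0.5269 0.1069]
dark 7 [277.0, 231.0] [275, 230, 5, 3] [0.537  0.0547]
dark 111 [292.1, 282.1] [285, 277, 15, 11] [0.4399 0.0331]
dark 17 [266.4, 286.6] [263, 285, 8, 4] [0.4348 0.0808]
dark 172 [231.7, 298.8] [219, 293, 26, 13] [0.417  0.1454]
corner [296 169] [0.6562 0.0101]
corner [168 205] [0.6009 0.2586]
corner [193 304] [0.4123 0.2163]
corner [326 266] [ 0.4653 -0.0317]
scene
green 259 [328.4, 188.5] [319, 181, 20, 16] [0.4593 0.0952]
green 28 [328.3, 244.9] [325, 243, 7, 5] [0.5858 0.142 ]
red 40 [300.2, 195.0] [298, 190, 6, 11] [0.5335 0.0659]
red 10 [295.3, 228.2] [294, 225, 3, 7] [0.6058 0.0879]
dark 426 [314.1, 212.5] [290, 191, 70, 39] [0.5279 0.0928]
dark 40 [327.9, 194.8] [319, 190, 20, 8] [0.4754 0.1001]
dark 3 [397.0, 220.0] [397, 219, 1, 3] [0.4814 0.2351]
dark 3 [397.0, 232.0] [397, 231, 1, 3] [0.5
[... 215 characters left out ...]
4] [0.5885 0.1284]
dark 13 [336.4, 246.4] [335, 245, 4, 4] [0.5829 0.1556]
dark 11 [344.6, 247.9] [343, 247, 4, 3] [0.58   0.1693]
dark 10 [395.3, 263.1] [395, 260, 2, 7] [0.574  0.2555]
dark 60 [278.5, 270.8] [277, 263, 4, 16] [0.6686 0.0867]
dark 67 [290.1, 272.9] [288, 265, 5, 16] [0.6644 0.1054]
dark 63 [301.4, 275.0] [299, 268, 6, 15] [0.6603 0.1235]
dark 62 [312.9, 277.1] [311, 270, 5, 15] [0.6562 0.1418]
dark 63 [324.3, 279.0] [322, 272, 6, 15] [0.6518 0.1597]
dark 60 [335.9, 281.6] [333, 274, 7, 16] [0.6485 0.1782]
dark 311 [304.8, 287.9] [245, 276, 124, 24] [0.6799 0.1376]
dark 61 [347.6, 283.8] [344, 277, 8, 15] [0.6445 0.1964]
dark 4 [393.5, 284.5] [393, 284, 2, 2] [0.6151 0.263 ]
```

View pics/top_crop.png

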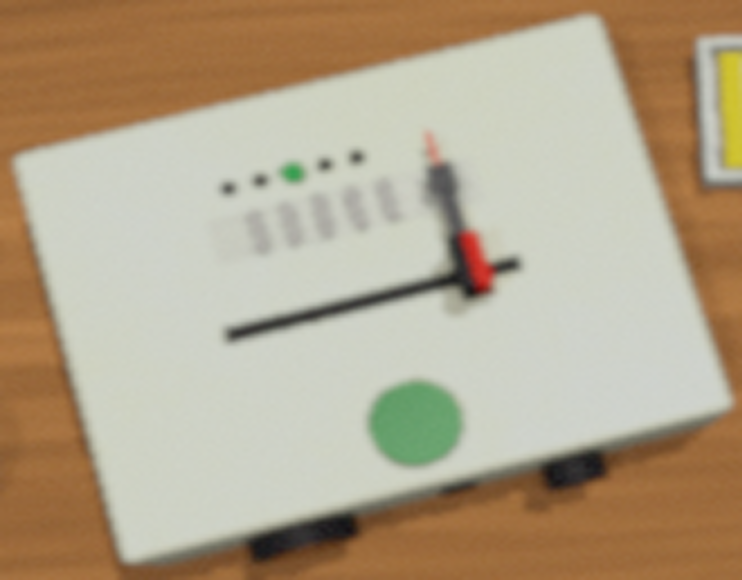

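>>> arm_command(
  gripper=[0,0,0,0,0],
  slide=[
    [-3.35,-2.8,0],
    [-6.7,-5.6,0],
    [-10.05,-8.4,0],
    [-13.4,-11.2,0],
    [-16.75,-14,0],
  ],
  turn=[
    [0,0,0],
    [0,0,0],
    [0,0,0],
    [0,0,0],
    [0,0,0],
  ],
  force=40,
)

```text
clock: 0.72
position: [0.3181, 0.4016, 0.2026]
tool_rot: [-3.141, -0.0, 2.807]
force: [1.0, 0.6, -1.0]
grip_width: 0.0001
```

>>> arm_command(
  gripper=[0,0,0,0,0],
  slide=[
    [-3.35,-2.8,0],
    [-6.7,-5.6,0],
    [-10.05,-8.4,0],
    [-13.4,-11.2,0],
    [-16.75,-14,0],
  ],
  turn=[
    [0,0,0],
    [0,0,0],
    [0,0,0],
    [0,0,0],
    [0,0,0],
  ],
)

```text
clock: 1.35
position: [0.4303, 0.2144, 0.2027]
tool_rot: [-3.142, -0.0, 2.807]
force: [1.2, -0.3, 0.4]
grip_width: -0.0002
```

>>> arm_command(
  gripper=[0,0,0,0,0],
  slide=[
    [-3.35,-2.8,0],
    [-6.7,-5.6,0],
    [-10.05,-8.4,0],
    [-13.4,-11.2,0],
    [-16.75,-14,0],
  ],
  turn=[
    [0,0,9.8],
    [0,0,19.6],
    [0,0,29.4],
    [0,0,39.2],
    [0,0,49],
  ],
)

```text
clock: 1.98
position: [0.5424, 0.0273, 0.2027]
tool_rot: [-3.141, -0.0, 1.946]
force: [1.4, 0.9, 0.4]
grip_width: 0.0002
```

>>> arm_command(
  gripper=[0,0,0,0,0],
  slide=[
    [0,0,1.5],
    [0,0,4],
    [0,0,6.5],
    [0,0,8.9],
    [0,0,8.9],
  ],
  turn=[
    [0,0,9.3],
    [0,0,9.3],
    [0,0,9.3],
    [0,0,9.3],
    [0,0,9.3],
  ],
)

```text
clock: 2.6
position: [0.5409, 0.0284, 0.1126]
tool_rot: [-3.139, -0.0, 1.789]
force: [0.2, -0.6, 0.9]
grip_width: -0.0002
```

```bash
python3 - <<'E'
from h import *
t=vision.grab_frame("top"); s=vision.grab_frame("scene"); 
k=lambda i:cv2.resize(i,None,fx=4,fy=4,interpolation=cv2.INTER_CUBIC)
cv2.imwrite("pics/a.png",np.hstack([k(t[180:300,200:300]),k(s[160:280,250:350])]))
o=bot.observe(); print(o["position"],o["force"],o["tool_rot"])
E
```

```text
[0.54210452 0.02836115 0.11432285] [ 0.05415229 -0.35244079  0.58991859] [-3.1415843e+00  1.2445331e-04  1.7890926e+00]
```

View pics/a.png

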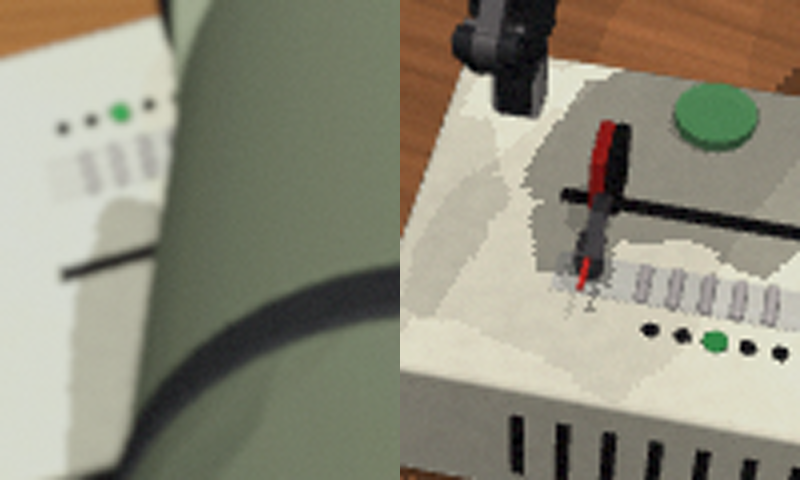

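The finger stands behind the red half, near crop (520,115). That's higher in the picture than the TCP projection, at about crop (514,151). I'll check with the wrist camera and an overlay.

```bash
python3 - <<'E'
from h import *
o=bot.observe(); p=o["position"]
w=vision.grab_frame("wrist"); s=vision.grab_frame("scene"); m=vision.camera_model("scene")
c=cv2.resize(s[120:240,230:330],None,fx=4,fy=4,interpolation=cv2.INTER_CUBIC)
for z in (0,.02,.04):
    q=(proj(m,p+[0,0,z])-[230,120])*4+2; cv2.circle(c,tuple(int(v) for v in q),3,(255,0,255),-1); print(z,q)
cv2.imwrite("pics/b.png",np.hstack([c,cv2.resize(w,(400,300))[:,:] if 0 else cv2.copyMakeBorder(cv2.resize(w,(400,300)),0,180,0,0,0)]))
print(p)
E
```

```text
0 [197.44652316 312.78117455]
0.02 [197.40567335 281.94648182]
0.04 [197.36307037 249.78843854]
[0.54210452 0.02836115 0.11432285]
```

View pics/b.png

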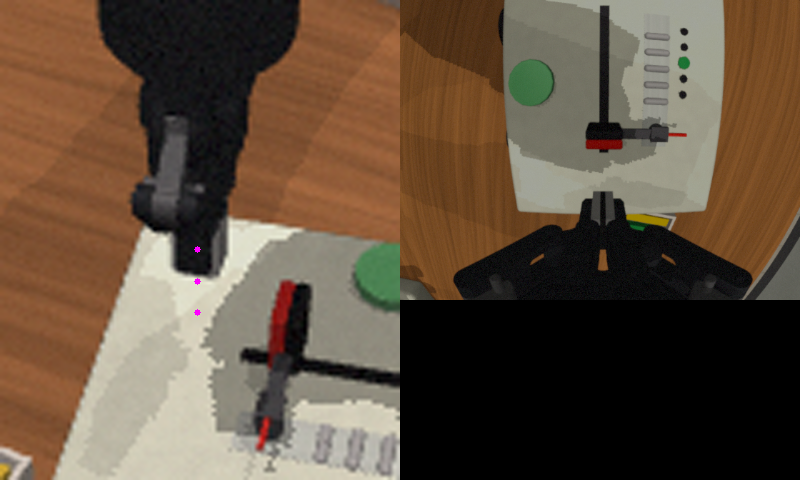

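The wrist view shows the fingers centred on the slot and paddle (both at column 603). In the scene view, though, the tips end about 25 mm above the reported TCP. The TCP would still clear the case top at 0.100, so I'll lower to that and check again.

>>> arm_command(
  gripper=[0,0,0],
  slide=[
    [0,0,0.7],
    [0,0,1.4],
    [0,0,1.4],
  ],
  turn=[
    [0,0,0],
    [0,0,0],
    [0,0,0],
  ],
)

```text
clock: 3.18
position: [0.5416, 0.0284, 0.0992]
tool_rot: [-3.141, 0.0, 1.789]
force: [-0.2, -0.3, -0.5]
grip_width: -0.0002
```

```bash
python3 - <<'E'
from h import *
s=vision.grab_frame("scene"); m=vision.camera_model("scene"); o=bot.observe(); p=o["position"]; print(p,o["force"],o["grip_width"])
c=cv2.resize(s[160:220,255:330],None,fx=8,fy=8,interpolation=cv2.INTER_CUBIC)
for dx,dy,dz in ((0,0,0),(.0142,.003,0),(0,0,.02)):
    q=(proj(m,p+[dx,dy,dz])-[255,160])*8+4; cv2.circle(c,tuple(int(v) for v in q),3,(255,0,255),-1); print(q)
cv2.imwrite("pics/c.png",c)
E
```

```text
[0.54178909 0.02842302 0.0995141 ] [-0.9148698  -0.39686431  0.91486306] -1.8093355750957563e-05
[195.77832509 348.77268437]
[181.27307125 395.12964478]
[195.71620477 288.9560326 ]
```

View pics/c.png

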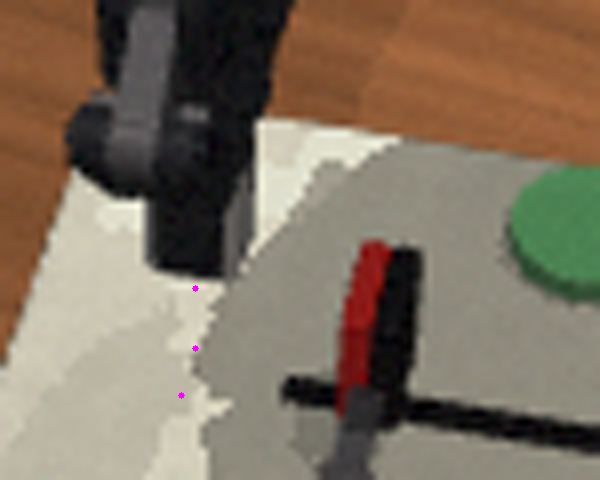

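```bash
python3 - <<'E'
from h import *
from scipy.spatial.transform import Rotation as R
o=bot.observe(); m=vision.camera_model("wrist"); w=vision.grab_frame("wrist")
K=np.array(m["mtx"]);T=np.array(m["T"]); Rt=R.from_euler("xyz",o["tool_rot"]).as_matrix(); p=o["position"]
print(np.round(Rt.T@(T[:3,3]-p),4), np.round(Rt.T@T[:3,:3],2).tolist(), K.round(1).tolist())
v=w[230:330,210:360]; c=cv2.resize(v,None,fx=5,fy=5,interpolation=cv2.INTER_CUBIC)
def fe(P):
    d=T[:3,:3].T@(P-T[:3,3]); th=np.arctan2(np.hypot(*d[:2]),d[2]); return K[:2,2]+K[0,0]*th*d[:2]/np.hypot(*d[:2])
for x in(0,.011):
  for z in (0,-.02,-.04):
    q=fe(p+Rt@[x,0,z]); print(x,z,q.round(1)); cv2.circle(c,tuple(int(a) for a in (q-[210,230])*5+2),4,(255,0,255) if x==0 else (0,255,255),-1)
cv2.imwrite("pics/d.png",c)
E
```

```text
[ 0.082  -0.0005 -0.1699] [[0.0, -0.95, -0.32], [1.0, 0.0, -0.0], [0.0, -0.32, 0.95]] [[325.2, 0.0, 283.6], [0.0, 325.2, 218.9], [0.0, 0.0, 1.0]]
0 0 [284.5 260.1]
0 -0.02 [284.6 276.6]
0 -0.04 [284.7 297. ]
0.011 0 [284.6 242.6]
0.011 -0.02 [284.7 257.7]
0.011 -0.04 [284.8 276.5]
```

View pics/d.png

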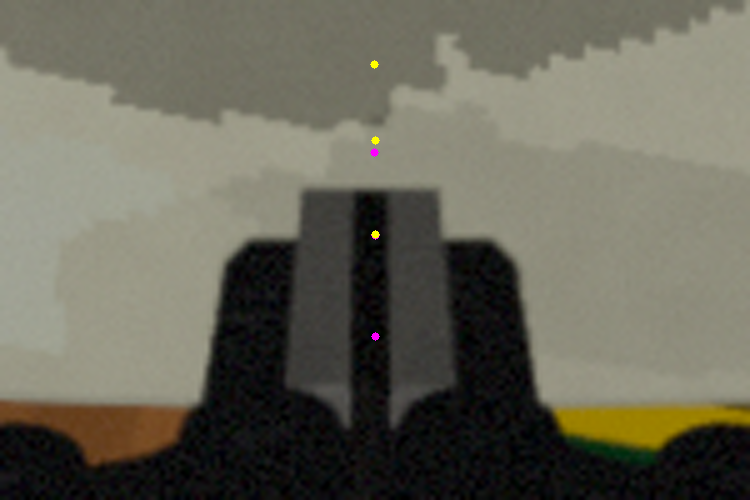

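Both views put the visible tip about 30 mm behind the TCP. I'll find out by a gentle touch-down on the case top, where contact is expected at 0.090 if the TCP is right.

>>> arm_command(
  gripper=[0,0,0,0,0],
  slide=[
    [0,0,0.4],
    [0,0,0.75],
    [0,0,0.75],
    [0,0,0.85],
    [0,0,0.95],
  ],
  turn=[
    [0,0,0],
    [0,0,0],
    [0,0,0],
    [0,0,0],
    [0,0,0],
  ],
)

```text
clock: 3.9
position: [0.542, 0.0284, 0.0903]
tool_rot: [3.141, 0.0, 1.789]
force: [1.3, 0.2, 0.1]
grip_width: 0.0001
```

>>> arm_command(
  gripper=[0,0],
  slide=[
    [0,0,0.05],
    [0,0,0.1],
  ],
  turn=[
    [0,0,0],
    [0,0,0],
  ],
)

```text
clock: 4.15
position: [0.542, 0.0284, 0.0893]
tool_rot: [-3.142, 0.0, 1.789]
force: [-0.2, 0.6, -0.7]
grip_width: 0.0002
```

>>> arm_command(
  gripper=[0,0],
  slide=[
    [0,0,0.05],
    [0,0,0.1],
  ],
  turn=[
    [0,0,0],
    [0,0,0],
  ],
)

```text
clock: 4.4
position: [0.542, 0.0285, 0.0883]
tool_rot: [-3.142, 0.0, 1.789]
force: [-0.2, 0.5, 0.5]
grip_width: 0.0001
```

>>> arm_command(
  gripper=[0,0,0],
  slide=[
    [0,0,0.1],
    [0,0,0.2],
    [0,0,0.2],
  ],
  turn=[
    [0,0,0],
    [0,0,0],
    [0,0,0],
  ],
)

```text
clock: 4.78
position: [0.5419, 0.0285, 0.0862]
tool_rot: [-3.141, 0.0, 1.789]
force: [-0.4, -0.2, 0.3]
grip_width: -0.0001
```

>>> arm_command(
  gripper=[0,0,0],
  slide=[
    [0,0,0.1],
    [0,0,0.2],
    [0,0,0.2],
  ],
  turn=[
    [0,0,0],
    [0,0,0],
    [0,0,0],
  ],
)

```text
clock: 5.15
position: [0.5419, 0.0285, 0.0843]
tool_rot: [-3.142, 0.0, 1.789]
force: [-0.3, 0.2, -0.1]
grip_width: 0.0003
```

There's no contact 6 mm below the case top, so the pictures were right: the real tip is about 30 mm behind the reported TCP. I'll lower 8 mm more, to a real tip height of about 0.106, and then approach the paddle along tool x, the +y of the case.

>>> arm_command(
  gripper=[0,0,0,0,0],
  slide=[
    [0,0,0.2],
    [0,0,0.4],
    [0,0,0.6],
    [0,0,0.8],
    [0,0,0.8],
  ],
  turn=[
    [0,0,0],
    [0,0,0],
    [0,0,0],
    [0,0,0],
    [0,0,0],
  ],
)

```text
clock: 5.78
position: [0.5419, 0.0285, 0.0761]
tool_rot: [-3.141, 0.0, 1.789]
force: [-0.7, 0.1, 0.5]
grip_width: -0.0001
```

>>> arm_command(
  gripper=[0,0,0,0,0],
  slide=[
    [0.4,0,0],
    [0.8,0,0],
    [1.2,0,0],
    [1.6,0,0],
    [1.6,0,0],
  ],
  turn=[
    [0,0,0],
    [0,0,0],
    [0,0,0],
    [0,0,0],
    [0,0,0],
  ],
)

```text
clock: 6.4
position: [0.5384, 0.0446, 0.0763]
tool_rot: [3.142, -0.0, 1.79]
force: [0.1, 0.2, 0.2]
grip_width: 0.0
```

```bash
python3 - <<'E'
from h import *
s=vision.grab_frame("scene"); w=vision.grab_frame("wrist"); print(bot.observe()["position"],bot.observe()["force"])
c=cv2.resize(s[160:220,265:340],(600,480),interpolation=cv2.INTER_CUBIC)
cv2.imwrite("pics/e.png",np.hstack([c[:,:400],cv2.resize(w[180:300,230:330],(400,480),interpolation=cv2.INTER_CUBIC)]))
E
```

```text
[0.53850976 0.04406434 0.07633152] [-0.15740871 -0.28302401 -0.72191107]
```

View pics/e.png

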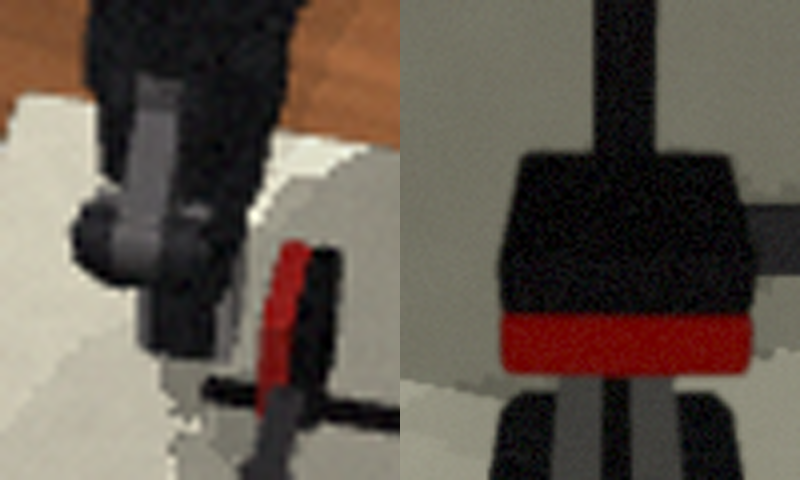

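>>> arm_command(
  gripper=[0,0,0,0,0],
  slide=[
    [0.3,0,0],
    [0.6,0,0],
    [0.9,0,0],
    [1.2,0,0],
    [1.5,0,0],
  ],
  turn=[
    [0,0,0],
    [0,0,0],
    [0,0,0],
    [0,0,0],
    [0,0,0],
  ],
)

```text
clock: 7.12
position: [0.5352, 0.0589, 0.0763]
tool_rot: [3.142, 0.0, 1.789]
force: [0.6, -1.7, -0.8]
grip_width: 0.0002
```

```bash
cat >> h.py <<'E'
C=np.array([.5337,.1133]); a=np.radians(12.2); uy=np.array([-np.sin(a),np.cos(a)])
def lever():
    s=vision.grab_frame("scene"); m=vision.camera_model("scene"); o=bot.observe()
    b,g,r=[s[...,i].astype(int) for i in range(3)]; k=(r>g+50)&(r>b+50)&(r>90); sub=np.zeros(k.shape,bool); sub[180:245,285:365]=1
    B=blobs(k&sub,4); print("TCP y %.4f"%((o["position"][:2]-C)@uy),"F %.1f"%(o["force"][:2]@uy),"z %.4f"%o["position"][2],"clock",o["clock"])
    for A,c,bb in B:
        z=.13 if c[1]<215 else .109
        top=[bb[0]+bb[2]-1,bb[1]]
        print(A,c,bb,"q~ %.4f"%((ray(m,c,z)[:2]-C)@uy+.048))
    return s
E
python3 -c "
from h import *
im=cv2.imread('pics/scene0.png')
import workcell
g=vision.grab_frame; lever()"
```

```text
TCP y -0.0530 F -0.2 z 0.0763 clock 7.175
62 [346.0, 181.0] [331, 180, 27, 4] q~ 0.0766
64 [304.0, 199.2] [302, 191, 6, 19] q~ 0.0101
14 [299.9, 228.3] [299, 225, 3, 8] q~ 0.0129
```

Contact is made and the lever is following, with q ≈ TCPy + 0.066 ≈ 0.013. I'll push on to the first ridge.

>>> arm_command(
  gripper=[0,0,0,0,0],
  slide=[
    [0.25,0,0],
    [0.5,0,0],
    [0.75,0,0],
    [1.0,0,0],
    [1.2,0,0],
  ],
  turn=[
    [0,0,0],
    [0,0,0],
    [0,0,0],
    [0,0,0],
    [0,0,0],
  ],
)

```text
clock: 7.8
position: [0.5327, 0.0702, 0.0764]
tool_rot: [3.142, 0.001, 1.789]
force: [1.4, -4.6, -0.7]
grip_width: -0.0001
```

>>> arm_command(
  gripper=[0,0],
  slide=[
    [0.1,0,0],
    [0.2,0,0],
  ],
  turn=[
    [0,0,0],
    [0,0,0],
  ],
)

```text
clock: 8.05
position: [0.5322, 0.0723, 0.0763]
tool_rot: [3.142, 0.0, 1.789]
force: [0.5, -3.4, 0.7]
grip_width: 0.0001
```

>>> arm_command(
  gripper=[0,0],
  slide=[
    [0.1,0,0],
    [0.2,0,0],
  ],
  turn=[
    [0,0,0],
    [0,0,0],
  ],
)

```text
clock: 8.3
position: [0.5317, 0.0746, 0.0763]
tool_rot: [-3.142, -0.0, 1.789]
force: [0.3, -1.3, 0.6]
grip_width: -0.0002
```

```bash
python3 -c "
from h import *
lever()"
```

```text
TCP y -0.0372 F -0.5 z 0.0763 clock 8.35
82 [349.2, 181.3] [332, 180, 31, 5] q~ 0.0824
61 [313.0, 200.9] [311, 192, 6, 20] q~ 0.0261
14 [309.1, 230.7] [308, 227, 3, 8] q~ 0.0292
```

>>> arm_command(
  gripper=[0,0,0],
  slide=[
    [0.1,0,0],
    [0.2,0,0],
    [0.2,0,0],
  ],
  turn=[
    [0,0,0],
    [0,0,0],
    [0,0,0],
  ],
)

```text
clock: 8.72
position: [0.5312, 0.0766, 0.0762]
tool_rot: [-3.141, -0.0, 1.79]
force: [-0.2, -0.5, -0.1]
grip_width: -0.0002
```

```bash
python3 -c "
from h import *
lever()"
```

```text
TCP y -0.0354 F -0.1 z 0.0763 clock 8.775
88 [349.6, 181.2] [331, 180, 34, 5] q~ 0.0831
70 [314.2, 201.6] [312, 192, 6, 22] q~ 0.0284
13 [310.8, 230.2] [310, 227, 3, 8] q~ 0.0318
```

>>> arm_command(
  gripper=[0,0,0],
  slide=[
    [0.1,0,0],
    [0.15,0,0],
    [0.15,0,0],
  ],
  turn=[
    [0,0,0],
    [0,0,0],
    [0,0,0],
  ],
)

```text
clock: 9.15
position: [0.531, 0.0779, 0.0763]
tool_rot: [-3.142, -0.0, 1.789]
force: [0.2, 0.4, -0.1]
grip_width: -0.0
```

```bash
python3 -c "
from h import *
lever()"
```

```text
TCP y -0.0341 F -0.4 z 0.0763 clock 9.2
92 [349.9, 181.3] [331, 180, 33, 5] q~ 0.0836
67 [317.1, 201.4] [315, 193, 6, 20] q~ 0.0333
12 [313.3, 231.6] [312, 228, 3, 8] q~ 0.0365
```

Click 1: the pointer jumped to 0.0365. The finger offset is q ≈ TCPy + 0.0645, so crest 2 should come at TCPy ≈ -0.0205.

>>> arm_command(
  gripper=[0,0,0,0,0],
  slide=[
    [0.25,0,0],
    [0.5,0,0],
    [0.75,0,0],
    [1.0,0,0],
    [1.15,0,0],
  ],
  turn=[
    [0,0,0],
    [0,0,0],
    [0,0,0],
    [0,0,0],
    [0,0,0],
  ],
)

```text
clock: 9.82
position: [0.5284, 0.0893, 0.0763]
tool_rot: [-3.141, -0.0, 1.789]
force: [-0.8, -0.0, 0.9]
grip_width: -0.0001
```

>>> arm_command(
  gripper=[0,0,0],
  slide=[
    [0.1,0,0],
    [0.2,0,0],
    [0.2,0,0],
  ],
  turn=[
    [0,0,0],
    [0,0,0],
    [0,0,0],
  ],
)

```text
clock: 10.2
position: [0.5281, 0.0912, 0.0763]
tool_rot: [3.142, -0.0, 1.789]
force: [0.2, 0.3, 0.7]
grip_width: -0.0
```

```bash
python3 -c "
from h import *
lever()"
```

```text
TCP y -0.0205 F 1.2 z 0.0763 clock 10.25
94 [350.0, 181.6] [331, 180, 34, 6] q~ 0.0839
70 [324.8, 203.5] [322, 194, 7, 23] q~ 0.0471
11 [321.5, 232.6] [321, 229, 2, 8] q~ 0.0504
```

Click 2 (pointer 0.0504). Now for the third ridge, more finely.

>>> arm_command(
  gripper=[0,0,0,0,0],
  slide=[
    [0.25,0,0],
    [0.5,0,0],
    [0.75,0,0],
    [0.9,0,0],
    [1.0,0,0],
  ],
  turn=[
    [0,0,0],
    [0,0,0],
    [0,0,0],
    [0,0,0],
    [0,0,0],
  ],
)

```text
clock: 10.88
position: [0.5259, 0.1007, 0.0763]
tool_rot: [-3.142, 0.0, 1.789]
force: [0.3, -3.7, 0.1]
grip_width: 0.0002
```

>>> arm_command(
  gripper=[0,0,0],
  slide=[
    [0.1,0,0],
    [0.2,0,0],
    [0.2,0,0],
  ],
  turn=[
    [0,0,0],
    [0,0,0],
    [0,0,0],
  ],
)

```text
clock: 11.25
position: [0.5254, 0.103, 0.0763]
tool_rot: [3.142, -0.0, 1.79]
force: [-0.3, -0.3, -0.7]
grip_width: -0.0001
```

```bash
python3 -c "
from h import *
lever()"
```

```text
TCP y -0.0083 F 0.1 z 0.0763 clock 11.3
99 [352.0, 181.7] [336, 180, 29, 6] q~ 0.0875
66 [329.4, 204.8] [326, 195, 7, 22] q~ 0.0553
13 [326.2, 233.6] [325, 230, 3, 8] q~ 0.0585
```

>>> arm_command(
  gripper=[0,0,0],
  slide=[
    [0.1,0,0],
    [0.1,0,0],
    [0.1,0,0],
  ],
  turn=[
    [0,0,0],
    [0,0,0],
    [0,0,0],
  ],
)

```text
clock: 11.68
position: [0.5253, 0.1037, 0.0763]
tool_rot: [3.142, -0.0, 1.789]
force: [-0.5, -0.3, -0.1]
grip_width: -0.0001
```

```bash
python3 -c "
from h import *
lever()"
```

```text
TCP y -0.0076 F -0.2 z 0.0763 clock 11.725
98 [351.7, 181.7] [336, 180, 29, 6] q~ 0.0869
69 [330.0, 204.3] [327, 195, 7, 23] q~ 0.0561
15 [326.9, 233.5] [326, 230, 3, 8] q~ 0.0596
```

>>> arm_command(
  gripper=[0,0,0],
  slide=[
    [0.1,0,0],
    [0.1,0,0],
    [0.1,0,0],
  ],
  turn=[
    [0,0,0],
    [0,0,0],
    [0,0,0],
  ],
)

```text
clock: 12.1
position: [0.525, 0.1047, 0.0763]
tool_rot: [-3.142, 0.0, 1.789]
force: [-0.1, -0.0, 0.7]
grip_width: 0.0
```

```bash
python3 -c "
from h import *
lever()"
```

```text
TCP y -0.0067 F 0.1 z 0.0763 clock 12.15
100 [352.3, 181.6] [336, 180, 29, 6] q~ 0.0880
72 [332.8, 204.7] [330, 196, 7, 22] q~ 0.0610
14 [329.9, 234.1] [329, 230, 3, 9] q~ 0.0647
```

Click 3: the lever jumped ahead of the finger to 0.0647. Backing off.

>>> arm_command(
  gripper=[0,0,0,0,0],
  slide=[
    [-0.8,0,0],
    [-2,0,0],
    [-3,0,-1],
    [-3,0,-4],
    [-3,0,-7],
  ],
  turn=[
    [0,0,0],
    [0,0,0],
    [0,0,0],
    [0,0,0],
    [0,0,0],
  ],
)

```text
clock: 12.78
position: [0.5317, 0.0743, 0.1477]
tool_rot: [-3.142, 0.0, 1.788]
force: [0.4, 0.4, 0.0]
grip_width: -0.0
```

>>> arm_command(
  gripper=[0,0,0,0,0],
  slide=[
    [-2,0,-2],
    [-4,0,-4],
    [-6,0,-6],
    [-6,0,-6],
    [-6,0,-6],
  ],
  turn=[
    [0,0,0],
    [0,0,0],
    [0,0,0],
    [0,0,0],
    [0,0,0],
  ],
)

```text
clock: 13.4
position: [0.5442, 0.0171, 0.2061]
tool_rot: [-3.141, -0.0, 1.789]
force: [0.3, -0.3, 0.2]
grip_width: 0.0004
```

```bash
python3 -c "
from h import *
s=lever(); cv2.imwrite('pics/f.png',s)
m=vision.camera_model('scene')
b,g,r=[s[...,i].astype(int) for i in range(3)]; k=(g>r+25)&(g>b+15); k[:175]=0;k[260:]=0;k[:,:240]=0
print(blobs(k,10))"
```

```text
TCP y -0.0960 F -0.2 z 0.2058 clock 13.45
11 [338.2, 180.3] [334, 180, 8, 2] q~ 0.0625
74 [332.7, 205.0] [330, 196, 7, 22] q~ 0.0609
14 [329.9, 234.1] [329, 230, 3, 9] q~ 0.0647
[(np.int32(259), [328.3, 188.3], [319, 181, 20, 16]), (np.int32(27), [328.4, 244.9], [326, 243, 6, 5])]
```

View pics/f.png

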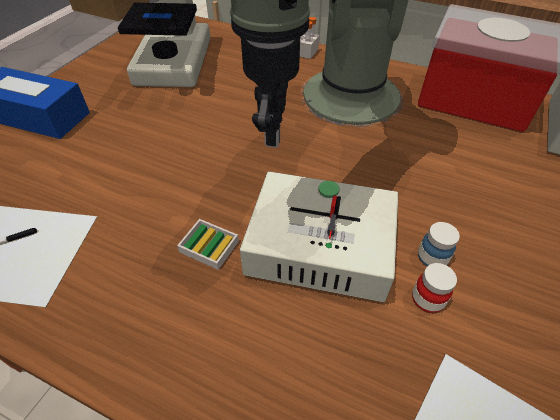

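The pointer at (330,234) stands over the green dot at (328,245). The filter disc, jars and tray are where they were, and the arm is clear.

```bash
python3 -c "
from workcell import job_done
print(job_done())"
```

```text
the job is handed in; nothing more can be done
None
```

The filter lever is in the third click stop with its pointer over the green dot, and I've handed the job in at about 13.5 s of the 54 s allowed. `job_done()` gives no verdict, so this rests on my own checks.

- **Push:** I pushed only the red half, with the closed fingers. The three clicks showed as the pointer jumping to 0.0365, 0.0504 and 0.0647 m, and the forces I read stayed under about 5 N.
- **Last checks:** After backing off, the pointer still read 0.0647 m (target 0.065) and the force on the tool was about zero. The filter disc's image centre had moved only 0.2 pixels. The jars and tray looked unmoved in the picture, but I did not measure them.
- **Disagreements:**
  - **Fingertips:** With the gripper shut, they sit about 30 mm behind the reported TCP. Both cameras showed this, and lowering the TCP 6 mm below the case top met no contact. I went lower to suit.
  - **Second click:** It came a little earlier than I predicted.
  - **Lever position:** The red paddle reads about 4 mm lower than the pointer (0.061 m). That fits the red half lying behind the lever's centre.

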